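# Pop a battery pack from the charger and trap it

### The arm

A 7-joint arm with a two-finger parallel gripper is mounted at the origin on the work surface. World frame = base frame: x ahead of the robot, y to its left, z up, the work surface at z = 0. Lengths are in mm, angles in rad, forces in N, time in s.
With the tool pointing down it reaches from about 425 to 950 mm from the base axis. Payload 4.7 kg.
Tool frame: the origin (TCP) lies midway between the tips of the shut fingers; the grasp point (between the pads) lies 19 mm behind it (bot.grasp_offset is the distance from the TCP to the grasp point, in mm); z points along the fingers, y is the line along which they close (so a half turn about z gives the same grasp; the last joint's range is limited). The gripper opens to 85 mm and grips with 20 to 120 N. Pads are 22 mm wide; open, the fingers measure 114 mm over their backs; the gripper's body (76 mm by 85 mm) begins 54 mm behind the grasp point. The pads swing forward as they close: fully open they stand 13 mm farther back than shut.
Start: joints at [-1.274, 0.469, -0.049, 1.532, 0.024, 1.141, -0.082], TCP at [216.005, 639.523, 231.335] pointing down, gripper open.
Joint ranges: [-2.59, 2.59], [-0.33, 1.99], [-1.39, 1.29], [0.1, 2.45], [-1.04, 4.18], [0.21, 1.99], [-2.66, 2.66]. Speed limits (rad/s): [2.57, 2.57, 3.14, 3.14, 3.14, 3.14, 3.14].

### API

Orientations are given as a rotation vector (axis times angle).
In Python, from station import bot gives the robot as it stands.
- The arm moves only by the tool carry_out, never from a script. Its argument "plan" is a list of rows, each an object of numbers: "x", "y", "z": the shift along the tool's x, y, z in cm; "ax", "ay", "az": the turn, a rotation vector about the tool's x, y, z in degrees; "jaw": the opening, from -1 (shut) to 1 (fully open). In form: [{"x": .., "y": .., "z": .., "ax": .., "ay": .., "az": .., "jaw": ..}, ...]. A call has 1 to 12 rows; each row shifts and turns the commanded pose from where the row before left it, along the tool's axes as they then stand; what a row does not reach is not made up. A row lasts 1/8 s, in which the tool goes at most 62.5 mm and 10.7 degrees, less where a joint would pass 70% of its speed; a pose out of reach is approached as far as the arm can. A call with a gripper value outside its range is refused whole. The fingers move at their own pace and stop on an object; "grip_force" is the grip in N (left out, the last holds). Time passes only in rows, so rows that do not move let the fingers close. It gives the time, the measured TCP pose, the force, the opening and the grip force at its end, in the units of the state.
- bot.get_obs(): the state, without advancing time (a new reading comes with each control period).
- bot.snapshot(name): name is "side" or "top"; returns a dict with "frame" (480x640x3 uint8, red, green, blue), "mtx" (3x3 intrinsics, pixels), "dist_coeffs" ([k1, k2, p1, p2, k3] as OpenCV has them; the pictures are not rectified), "rvec" (rotation vector, rad) and "tvec" (3), from world to camera coordinates, as OpenCV has them. Camera axes: x right, y down, z forward; pixel columns grow to the right and rows downward; lengths in mm; the calibration is good to about 2 mm. A picture is of the moment at which its call begins. There is no depth.
- bot.job_done(): hands the job in; it is judged then, once.
The state is a dict: "t": time; "joint_pos": joint angles; "qd": joint speeds; "effort": joint torques, N m; "ee_pos": TCP position; "ee_rot": TCP orientation; "ft_force": force on the tool from outside, world axes, zero at the start; "torque": the same for the moment, N m; "grip_width": opening from 0.0 (shut) to 1.0 (fully open); "finger_force": force on a finger pad.
Only numpy, scipy, OpenCV 4.12 (cv2) and the standard library are available. Lean on these libraries where they do the work, as an engineer would, in place of code of your own. Each camera call takes 0.05 s, during which the arm holds its last target. There are 200 camera calls.

### The job

Pop the orange battery pack out of the charger: with one finger press the yellow eject paddle beside its lane all the way down, and with the other finger, standing in the lane ahead of the gate, trap the pack as the spring shoots it out, before it slides away off the charger. Grip and lift nothing, and leave the blue pack and everything else on the table alone. The program finishes while holding: stay still with the paddle down and the popped pack stopped on its lane against the finger.

Things in the scene. Friction and masses are not known exactly. Their poses are not given: they have to be found in the camera images.
- charger: grey two-bay battery charger, fixed, base 180 (x) x 206 (y) x 28 mm, rear housing (x 87 to 135 mm) 28 mm higher. Origin: underside, on the line joining the two paddles; x to the rear housing, y to the left paddle, z up. Two level lanes at y = +32 and -32 mm, floor 28 mm above the table, 37 mm wide, between black rails 8 mm high (middle rail 27 mm wide). Open front end at x = -45 mm
- pack_orange: orange battery pack, loose, 50 (x, along the lane) x 34 x 24 mm, about 80 g, in the left or right lane. Origin: centre of its underside, at the start at x = 51 mm in the charger's frame on the lane floor; axes as the charger's. Once the gate is down a spring shoots it towards -x (3 N at first, 2 N after 16 mm, stroke 30 mm); unless stopped it slides off the front end
- pack_blue: blue battery pack of the same size in the other lane; must stay in its bay
- paddle_left (a joint): travel in m of the left yellow eject paddle: 0 up, 0.010 all the way down; it springs back if released. 2 N to start, 5 N at the bottom plus about 2 N of gate friction. It carries the yellow gate across its lane (x 22 to 26 mm in the charger's frame, 7 mm above the lane floor, 1 mm ahead of the pack); gate and paddle sink together and free the pack at about 0.007
- paddle_right (a joint): the same for the right paddle and lane
- paddle_left_top (a point): centre of the top of the left paddle, a 32 x 32 mm yellow pad outside the left lane (x = 0, y = +82 mm in the charger's frame, 50 mm from the lane's centre line). Top 16 mm above the lane floor when up, 6 mm when down (a pack's top is 24 mm above it); the point moves with the paddle
- paddle_right_top (a point): the same for the right paddle (x = 0, y = -82 mm)
- lane_left (a point): point on the floor of the left lane, on its centre line, level with the paddle (x = 0, y = +32 mm in the charger's frame). Place for the trapping finger, clear from x = -40 to +20 mm; a 22 mm wide finger centred here stops the pack after about 16 mm
- lane_right (a point): the same in the right lane (x = 0, y = -32 mm)
- tumbler: frosted clear tumbler, 72 mm across, 90 mm high, loose, to the left of the charger; origin under its centre
- flashlight: black rubber-edged flashlight lying to the right of the charger, about 150 mm long along its x, 42 mm thick, loose; origin under its middle
Mind the look-alikes: they are no part of the job. Of the things like the pack_orange, leave any that is red or turquoise; of the rest the larger one is meant.

How it is judged (in metres and radians):
On the way:
1. the paddle of the orange pack's lane is pressed down and the pack pops out past its gate against a finger (((y of pack_orange in the frame of charger above 0 m and value of joint paddle_left above 0.006 m) or (y of pack_orange in the frame of charger below 0 m and value of joint paddle_right above 0.006 m)) and x of pack_orange in the frame of charger below 0.047 m and contact force between the fingers and pack_orange above 0.2 N), for 0.2 s.
At the end, for the whole second after the job is handed in: the paddle beside the orange pack's lane is held down more than 6 mm, the orange pack has popped out 4 to 39 mm along its lane and lies still and flat (within 0.12 rad, under 4 mm off the lane floor) pressing on a finger with more than 0.2 N; the blue pack is within 6 mm of where it was (all of step 1 and x of pack_orange in the frame of charger above 0.012 m and linear speed of pack_orange below 0.02 m/s and angle between pack_orange's own z axis and vertical below 0.12 rad and z of pack_orange in the frame of charger between 0.025 and 0.032 m and distance of pack_blue from where it was at the start of the episode below 0.006 m); the arm keeps its last pose, push and grip.
It fails at once if the orange pack slides away, more than 47 mm out of its bay (x of pack_orange in the frame of charger below 0.004 m).
It fails at once if the orange pack is lifted more than 6 mm or tipped (z of pack_orange in the frame of charger above 0.034 m or angle between pack_orange's own z axis and vertical above 0.35 rad).
It fails at once if the blue pack is moved more than 6 mm (distance of pack_blue from where it was at the start of the episode above 0.006 m).
It fails at once if the tumbler or the flashlight is moved more than 15 mm (distance of any of tumbler, flashlight from where it was at the start of the episode above 0.015 m).
It also fails if it takes over 29 s, if anything falls off the work surface, if the arm or the gripper's body presses on something with over 40 N, if the wrist force passes 120 N, or if a joint passes its speed limit or range.

## Working session

There is one attempt and no reset: what is moved stays moved. The work goes in short steps, Python scripts to look and compute and a tool call to move; the robot and the scene stay as the last step left them, time stands still between calls to the robot, and variables do not carry over. Pictures are saved under pics/ and viewed, at most 10 in all, crops included, and the job is handed in when it is done.

Besides the shell and the picture viewer there is one more tool, called after "Emit:" as name([rows], argument=value, ...), one row to a line, values as JSON. carry_out: Moves the arm, as the interface text tells. Its arguments: {"type":"object","properties":{"plan":{"type":"array","items":{"type":"object","properties":{"x":{"type":"number"},"y":{"type":"number"},"z":{"type":"number"},"ax":{"type":"number"},"ay":{"type":"number"},"az":{"type":"number"},"jaw":{"type":"number"}}}},"grip_force":{"type":"number"}},"required":["plan"]}

```bash
ls; mkdir -p pics; python3 - <<'E'
from station import bot
import cv2
for n in("side","top"):
    s=bot.snapshot(n); cv2.imwrite(f"pics/{n}0.png",s["frame"][:,:,::-1]); print(n,s["mtx"].tolist(),s["dist_coeffs"],s["rvec"],s["tvec"])
o=bot.get_obs(); print(o)
E
```

```text
pics
side [[465.66201685477415, 0.0, 314.5414515408855], [0.0, 465.66201685477415, 240.93801653621128], [0.0, 0.0, 1.0]] [-0.07258648  0.          0.          0.          0.        ] [ 2.14472106 -0.04674052  0.04148935] [-620.17813751   79.92770803  795.9111851 ]
top [[501.7560646816349, 0.0, 317.6318395215481], [0.0, 501.7560646816349, 238.96689054384683], [0.0, 0.0, 1.0]] [0.03187524 0.         0.         0.         0.        ] [ 2.20260339 -2.20412882  0.10132669] [  38.09736676  616.33331261 1005.07526728]
{'t': 0.1, 'joint_pos': array([-1.27387728,  0.46938705, -0.04858319,  1.53356272,  0.02407501,
        1.14102205, -0.08228313]), 'qd': array([ 0.00012081, -0.00252421,  0.00142753, -0.00239652, -0.00127705,
        0.00136971,  0.00187201]), 'effort': array([ 2.07197891e-04, -5.11517251e+01, -4.72139928e-02, -2.38392144e+01,
        1.08722443e-02,  4.38883522e-03, -2.38584397e-05]), 'ee_pos': array([215.87606575, 638.99294663, 230.35359001]), 'ee_rot': array([-5.09456177e-01, -3.09975897e+00,  2.79244423e-03]), 'ft_force': array([ 0.48204109, -1.33083261,  0.55049964]), 'torque': array([ 0.07321885, -0.02629788, -0.01682279]), 'finger_force': 0.0, 'grip_width': 0.9976124961523606}
```

View pics/side0.png

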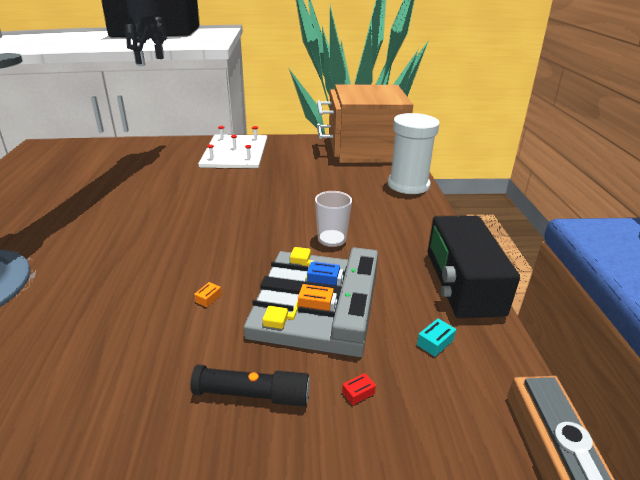

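View pics/top0.png

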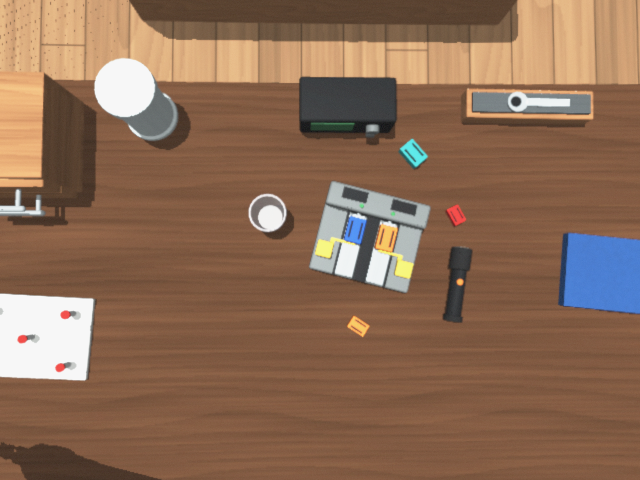

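The top view shows the orange pack in the right lane at about (386,237), with its paddle at (404,269). The blue pack is at (355,229) and the left paddle at (324,249). The small orange block at (358,326) and the red and turquoise ones are the look-alikes. In the side view the orange pack is at (316,296) and its paddle at (275,317).

```bash
cat > h.py <<'E'
from station import bot
import cv2, numpy as np
def und(s,p): return cv2.undistortPoints(np.float64(p).reshape(-1,1,2),s["mtx"],s["dist_coeffs"]).reshape(-1,2)
def ray(s,p):
    R=cv2.Rodrigues(np.float64(s["rvec"]))[0]; n=und(s,p)
    return -R.T@np.ravel(s["tvec"]), np.c_[n,np.ones(len(n))]@R
def onplane(s,p,z):
    c,d=ray(s,p); return c+d*((z-c[2])/d[:,2:])
def tri(a,pa,b,pb):
    P=lambda s:np.c_[cv2.Rodrigues(np.float64(s["rvec"]))[0],np.ravel(s["tvec"])]
    X=cv2.triangulatePoints(P(a),P(b),und(a,pa).T,und(b,pb).T); return (X[:3]/X[3]).T
def blobs(s,lo,hi,open_=0,amin=25):
    h=cv2.cvtColor(cv2.cvtColor(s["frame"],cv2.COLOR_RGB2BGR),cv2.COLOR_BGR2HSV)
    m=cv2.inRange(h,np.array(lo),np.array(hi))
    if open_: m=cv2.morphologyEx(m,cv2.MORPH_OPEN,np.ones((open_,open_)))
    n,l,st,c=cv2.connectedComponentsWithStats(m)
    out=[]
    for i in range(1,n):
        if st[i,4]>amin:
            p=np.argwhere(l==i)[:,::-1].astype(np.float32); out.append((st[i,4],c[i].round(1),cv2.minAreaRect(p)))
    return out
Y=((25,150,120),(34,255,255));O=((8,180,120),(20,255,255));B=((105,150,90),(125,255,255))
E
python3 - <<'E'
from h import *
S={n:bot.snapshot(n) for n in("side","top")}
for n,s in S.items():
    for k,c in dict(Y=Y,O=O,B=B).items():
        for b in blobs(s,*c,open_=7 if k=="Y" else 3):
            if 180<b[1][0]<450 and 180<b[1][1]<400: print(n,k,b[0],b[1],[np.round(v,1) for v in b[2]])
    f=s["frame"][:,:,::-1]
    c=f[180:300,305:435] if n=="top" else f[240:360,240:385]
    cv2.imwrite(f"pics/{n}1.png",cv2.resize(c,None,fx=5,fy=5,interpolation=cv2.INTER_CUBIC))
E
```

```text
side Y 287 [300.2 255.8] [array([300., 256.]), array([16., 18.]), np.float64(90.0)]
side Y 461 [275.  316.6] [array([275.1, 316.7]), array([23.9, 21.1]), np.float64(8.1)]
side O 406 [207.8 294.6] [array([207.8, 293.9]), array([18.5, 28.9]), np.float64(51.8)]
side O 657 [314.7 297.7] [array([314.8, 296.7]), array([33.1, 22.9]), np.float64(8.1)]
side O 74 [252.8 376.1] [array([252.5, 376. ]), array([8., 9.]), np.float64(90.0)]
side B 565 [322.5 273.6] [array([322.5, 273.1]), array([31.6, 20.2]), np.float64(7.8)]
top B 317 [355.8 230.4] [array([355. , 230.2]), array([17.2, 24. ]), np.float64(13.2)]
```

View pics/top1.png

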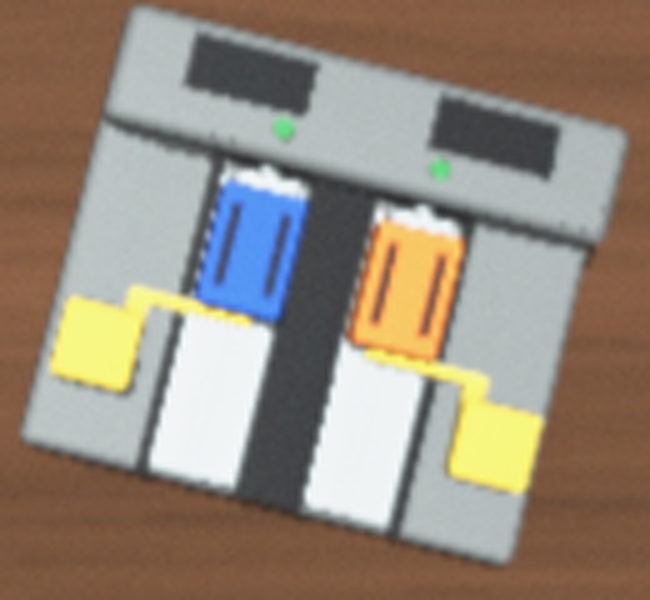

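View pics/side1.png

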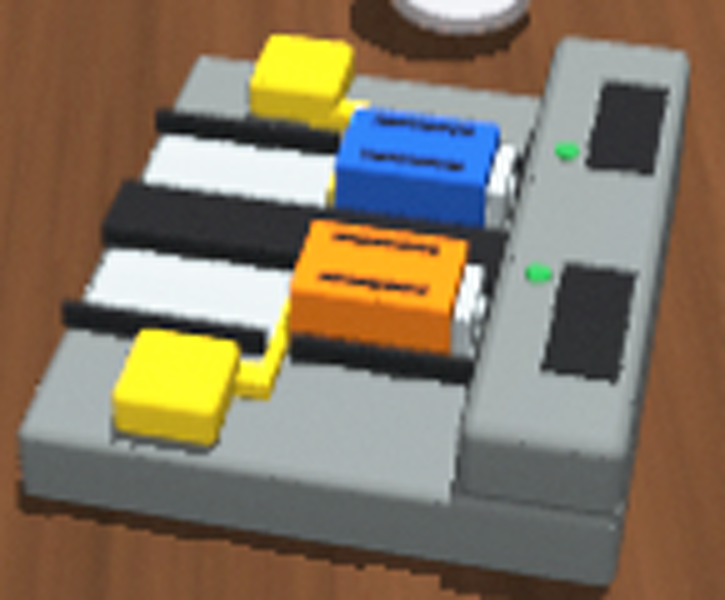

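Both crops are clear. The right pad's top is centred near crop (495,447) in the top view and (180,367) in the side view. I'll triangulate the pad and pack tops.

```bash
python3 - <<'E'
from h import *
S={n:bot.snapshot(n) for n in("side","top")}
T,D=S["top"],S["side"]
ft=lambda p:(np.float64(p)+.5)/5-.5+[305,180]
fs=lambda p:(np.float64(p)+.5)/5-.5+[240,240]
names=["Lpad","Rpad","oTopFL","oTopFR","laneR_frontL","laneR_frontR","rearhsL","rearhsR"]
t=ft([(97,343),(495,447),(348,345),(440,360),(302,510),(392,530),(135,8),(625,132)])
d=fs([(303,65),(180,367),(312,222),(294,288),(108,254),(84,302),(562,40),(0,0)])
X=tri(T,t,D,d)
for n,x in zip(names,X): print(n,x.round(1))
p=onplane(T,t[:2],44);print("on z44",p.round(1))
print("side z44",onplane(D,d[:2],44).round(1))
h=cv2.cvtColor(T["frame"],cv2.COLOR_RGB2HSV); print([h[int(v),int(u)] for u,v in t[:2]])
for b in blobs(T,(22,80,150),(34,255,255),open_=7): print(b[1],onplane(T,[b[2][0]],44).round(1),b[2])
for b in blobs(T,(8,100,120),(20,255,255),open_=3): 
    if b[1][1]<300 and b[1][0]<430:print(b[1],onplane(T,[b[2][0]],52).round(1),b[2])
q=X[0]-X[1];print("sep",np.linalg.norm(q),"yaw of charger x",np.degrees(np.arctan2(-q[0],q[1])))
q=p[0]-p[1];print("sep",np.linalg.norm(q),"yaw",np.degrees(np.arctan2(-q[0],q[1])), "mid",p.mean(0))
E
```

```text
Lpad [596.4  25.7  41.7]
Rpad [ 555.5 -133.    42.6]
oTopFL [596.1 -73.6  49.3]
oTopFR [ 589.8 -109.6   52.4]
laneR_frontL [530.1 -57.8  25.3]
laneR_frontR [523.5 -92.6  34.5]
rearhsL [707.1  12.2  62.6]
rearhsR [ 595.7 -163.3  210.8]
on z44 [[ 596.4   25.8   44. ]
 [ 554.9 -132.7   44. ]]
side z44 [[ 596.3   22.3   44. ]
 [ 556.2 -134.6   44. ]]
[array([ 30, 119, 247], dtype=uint8), array([ 30, 125, 247], dtype=uint8)]
[323.9 248.2] [[596.8  25.8  44. ]] ((324.0, 248.0), (16.0, 16.0), 90.0)
[403.6 268.8] [[ 554.9 -132.5   44. ]] ((403.5, 269.0), (16.0, 17.0), 90.0)
[333.  253.1] [[613.2  34.9  52. ]] ((319.49993896484375, 239.49996948242188), (638.9998779296875, 478.99993896484375), 0.0)
[360.4 140.4] [[811.7 -47.5  52. ]] ((360.5, 140.5), (3.0, 9.0), 90.0)
[ 48.4 210.9] [[668.3 561.   52. ]] ((47.5, 211.0), (8.0, 11.0), 90.0)
[386.1 237.2] [[616.3 -96.4  52. ]] ((385.76470947265625, 237.9412078857422), (18.91777801513672, 24.73863410949707), 14.03624439239502)
[ 78.6 279.2] [[537. 499.  52.]] ((78.5, 279.0), (4.0, 11.0), 90.0)
[ 95.7 278.4] [[537.8 466.2  52. ]] ((96.0, 278.5), (3.0, 16.0), 90.0)
[136.4 287.3] [[520.2 390.2  52. ]] ((136.0, 287.5), (5.0, 12.0), 90.0)
[115.8 287.9] [[519.4 428.   52. ]] ((116.0, 288.0), (4.0, 6.0), 90.0)
[124.3 288. ] [[519.  412.2  52. ]] ((124.3653793334961, 288.1730651855469), (7.452413558959961, 3.7262067794799805), 11.309932708740234)
sep 163.8400127762912 yaw of charger x -14.464137294788713
sep 163.80965162693187 yaw -14.665075159454235 mid [575.64299309 -53.47370314  44.        ]
```

The geometry checks out. The pads are 163.8 mm apart (164 given), the heights match to about 2 mm, and the pack lies where its frame predicts. The charger origin is at about (575.6, -53.5) with yaw -14.6°. Next I'll compute the travel in tool axes.

```bash
cat >> h.py <<'E'
from scipy.spatial.transform import Rotation as Ro
YAW=-14.6; C=Ro.from_euler('z',YAW,degrees=True).as_matrix(); ORG=np.array([575.6,-53.5,0])
def go(cx,cy,z):
    o=bot.get_obs(); R=Ro.from_rotvec(o["ee_rot"]).as_matrix(); p=ORG+C@np.array([cx,cy,0]); p[2]=z
    G=C@np.diag([-1,1,-1.])
    print("t",o["t"],"ee charger",(C.T@(o["ee_pos"]-ORG)).round(1),"target",p.round(1),
      "shift cm",(R.T@(p-o["ee_pos"])/10).round(2),"turn deg",np.degrees(Ro.from_matrix(R.T@G).as_rotvec()).round(2),
      "grip",round(o["grip_width"],3),"F",np.round(o["ft_force"],1))
E
python3 -c "
from h import *
go(2,-57,200)"
```

```text
t 0.3 ee charger [-522.7  579.8  231. ] target [ 563.2 -109.2  200. ] shift cm [-56.85 -59.8    3.13] turn deg [-0.03 -0.   -4.07] grip 1.003 F [ 0.3 -0.  -0.8]
```

Emit:
carry_out([
  {"x": -1.5,"y": -1.6,"jaw": -0.16},
  {"x": -3,"y": -3.1,"jaw": -0.16},
  {"x": -3,"y": -3.2,"jaw": -0.16},
  {"x": -3,"y": -3.2,"jaw": -0.16},
  {"x": -3,"y": -3.2,"jaw": -0.16},
  {"x": -3,"y": -3.2,"jaw": -0.16},
  {"x": -3,"y": -3.2,"jaw": -0.16},
  {"x": -3,"y": -3.2,"jaw": -0.16},
  {"x": -3,"y": -3.2,"jaw": -0.16},
  {"x": -3,"y": -3.2,"jaw": -0.16},
])

```text
validation failed for argument at $.pl...
```

```bash
python3 -c "
from h import *
go(2,-57,200)"
```

```text
t 0.3 ee charger [-522.7  579.8  231. ] target [ 563.2 -109.2  200. ] shift cm [-56.85 -59.8    3.13] turn deg [-0.03 -0.   -4.07] grip 1.003 F [ 0.3 -0.  -0.8]
```

The call was refused without moving the arm, so I'll write every field in each row.

Emit:
carry_out([
  {"x": -1.5,"y": -1.6,"z": 0,"ax": 0,"ay": 0,"az": 0,"jaw": -0.16},
  {"x": -3,"y": -3.1,"z": 0,"ax": 0,"ay": 0,"az": 0,"jaw": -0.16},
  {"x": -3,"y": -3.2,"z": 0,"ax": 0,"ay": 0,"az": 0,"jaw": -0.16},
  {"x": -3,"y": -3.2,"z": 0,"ax": 0,"ay": 0,"az": 0,"jaw": -0.16},
  {"x": -3,"y": -3.2,"z": 0,"ax": 0,"ay": 0,"az": 0,"jaw": -0.16},
  {"x": -3,"y": -3.2,"z": 0,"ax": 0,"ay": 0,"az": 0,"jaw": -0.16},
  {"x": -3,"y": -3.2,"z": 0,"ax": 0,"ay": 0,"az": 0,"jaw": -0.16},
  {"x": -3,"y": -3.2,"z": 0,"ax": 0,"ay": 0,"az": 0,"jaw": -0.16},
  {"x": -3,"y": -3.2,"z": 0,"ax": 0,"ay": 0,"az": 0,"jaw": -0.16},
  {"x": -3,"y": -3.2,"z": 0,"ax": 0,"ay": 0,"az": 0,"jaw": -0.16},
], grip_force=20)

```text
t: 1.55
ee_pos: [389.5, 259.9, 231.5]
ee_rot: [0.509, 3.1, 0.001]
ft_force: [0.7, -0.1, 0.6]
grip_width: 0.423
finger_force: 0.0
```

```bash
python3 -c "
from h import *
go(2,-57,200)"
```

```text
t 1.55 ee charger [-259.1  256.4  231.5] target [ 563.2 -109.2  200. ] shift cm [-28.26 -29.41   3.14] turn deg [ 0.04  0.02 -4.06] grip 0.423 F [ 0.7 -0.1  0.6]
```

Emit:
carry_out([
  {"x": -3,"y": -3.1,"z": 0,"ax": 0,"ay": 0,"az": 0,"jaw": -0.16},
  {"x": -3,"y": -3.1,"z": 0,"ax": 0,"ay": 0,"az": 0,"jaw": -0.16},
  {"x": -3,"y": -3.1,"z": 0,"ax": 0,"ay": 0,"az": 0,"jaw": -0.16},
  {"x": -3,"y": -3.1,"z": 0,"ax": 0,"ay": 0,"az": 0,"jaw": -0.16},
  {"x": -3,"y": -3.1,"z": 0,"ax": 0,"ay": 0,"az": 0,"jaw": -0.16},
  {"x": -3,"y": -3.1,"z": 0,"ax": 0,"ay": 0,"az": 0,"jaw": -0.16},
  {"x": -3,"y": -3.1,"z": 0.5,"ax": 0,"ay": 0,"az": 0,"jaw": -0.16},
  {"x": -3,"y": -3.1,"z": 0.5,"ax": 0,"ay": 0,"az": 0,"jaw": -0.16},
  {"x": -2.3,"y": -2.5,"z": 1,"ax": 0,"ay": 0,"az": 0,"jaw": -0.16},
  {"x": -1.5,"y": -1.6,"z": 1,"ax": 0,"ay": 0,"az": -2,"jaw": -0.16},
  {"x": 0,"y": 0,"z": 0,"ax": 0,"ay": 0,"az": -2,"jaw": -0.16},
  {"x": 0,"y": 0,"z": 0,"ax": 0,"ay": 0,"az": 0,"jaw": -0.16},
])

```text
t: 3.05
ee_pos: [559.8, -100.4, 201.4]
ee_rot: [-0.399, -3.116, -0.001]
ft_force: [-1.0, 0.3, 0.1]
grip_width: 0.419
finger_force: 0.0
```

```bash
python3 -c "
from h import *
go(2,-57,90)"
```

```text
t 3.05 ee charger [ -3.4 -49.4 201.4] target [ 563.2 -109.2   90. ] shift cm [-0.55 -0.77 11.14] turn deg [ 0.05 -0.02 -0.01] grip 0.419 F [-1.   0.3  0.1]
```

Emit:
carry_out([
  {"x": -0.5,"y": -0.8,"z": 1.5,"ax": 0,"ay": 0,"az": 0,"jaw": -0.16},
  {"x": 0,"y": 0,"z": 2.6,"ax": 0,"ay": 0,"az": 0,"jaw": -0.16},
  {"x": 0,"y": 0,"z": 2.6,"ax": 0,"ay": 0,"az": 0,"jaw": -0.16},
  {"x": 0,"y": 0,"z": 2.6,"ax": 0,"ay": 0,"az": 0,"jaw": -0.16},
  {"x": 0,"y": 0,"z": 1.8,"ax": 0,"ay": 0,"az": 0,"jaw": -0.16},
  {"x": 0,"y": 0,"z": 0,"ax": 0,"ay": 0,"az": 0,"jaw": -0.16},
  {"x": 0,"y": 0,"z": 0,"ax": 0,"ay": 0,"az": 0,"jaw": -0.16},
])

```text
t: 3.92
ee_pos: [563.4, -110.7, 91.0]
ee_rot: [0.401, 3.114, 0.0]
ft_force: [-0.2, 0.2, 0.3]
grip_width: 0.425
finger_force: 0.0
```

```bash
python3 - <<'E'
from h import *
go(2,-57,90)
for n,(r0,r1,c0,c1) in dict(side=(180,360,210,400),top=(180,300,305,435)).items():
    f=bot.snapshot(n)["frame"][:,:,::-1]; cv2.imwrite(f"pics/{n}2.png",cv2.resize(f[r0:r1,c0:c1],None,fx=3 if n=="side" else 4,fy=3 if n=="side" else 4,interpolation=cv2.INTER_CUBIC))
E
```

```text
t 3.925 ee charger [  2.6 -58.4  91. ] target [ 563.2 -109.2   90. ] shift cm [0.06 0.14 0.1 ] turn deg [ 0.01  0.08 -0.07] grip 0.425 F [-0.2  0.2  0.3]
```

View pics/side2.png

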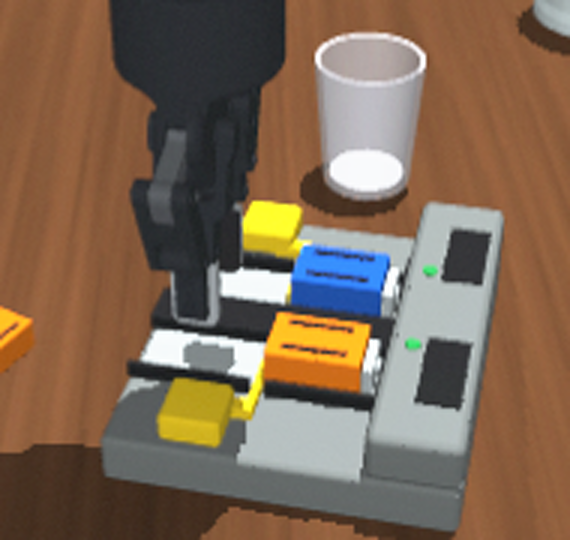

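View pics/top2.png

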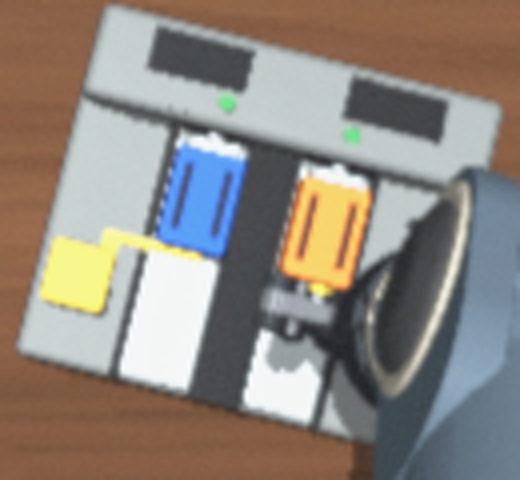

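The side view shows the near finger's tip bottom at crop (196,325), above the paddle, with the far finger's shadow lying in the lane. In the top view the left knuckle is at about crop (300,300), over the right lane. I'll check the tip height and position by casting rays.

```bash
python3 - <<'E'
from h import *
go(2,-57,60)
s=bot.snapshot("side")
for nm,u in dict(tipL=(173,318),tipR=(218,324)).items():
    c,d=ray(s,[(np.float64(u)+.5)/3-.5+[210,180]]); cc=C.T@(c-ORG); dd=C.T@d[0]
    for y in(-75,-82,-90): print(nm,y,(cc+dd*(y-cc[1])/dd[1]).round(1))
E
```

```text
t 4.025 ee charger [  2.7 -58.4  91.3] target [ 563.2 -109.2   60. ] shift cm [0.08 0.14 3.13] turn deg [ 0.03  0.12 -0.07] grip 0.422 F [0.2 0.  0.1]
tipL -75 [-11.5 -75.   86.6]
tipL -82 [ -9.2 -82.   92.4]
tipL -90 [ -6.5 -90.   99.1]
tipR -75 [ 10.9 -75.   86.8]
tipR -82 [ 12.9 -82.   92.6]
tipR -90 [ 15.3 -90.   99.3]
```

The tip is 22 mm wide, centred at x≈+2 and about 3–8 mm above TCP height, as expected. I'll descend to just above the paddle, then press in small steps.

Emit:
carry_out([
  {"x": 0,"y": 0.1,"z": 1.2,"ax": 0,"ay": 0,"az": 0,"jaw": -0.16},
  {"x": 0,"y": 0,"z": 1.4,"ax": 0,"ay": 0,"az": 0,"jaw": -0.16},
  {"x": 0,"y": 0,"z": 1.0,"ax": 0,"ay": 0,"az": 0,"jaw": -0.16},
  {"x": 0,"y": 0,"z": 0.5,"ax": 0,"ay": 0,"az": 0,"jaw": -0.16},
  {"x": 0,"y": 0,"z": 0.2,"ax": 0,"ay": 0,"az": 0,"jaw": -0.16},
  {"x": 0,"y": 0,"z": 0.2,"ax": 0,"ay": 0,"az": 0,"jaw": -0.16},
  {"x": 0,"y": 0,"z": 0,"ax": 0,"ay": 0,"az": 0,"jaw": -0.16},
])

```text
t: 4.95
ee_pos: [563.1, -109.6, 45.4]
ee_rot: [0.401, 3.116, 0.0]
ft_force: [-0.3, -0.3, -0.4]
grip_width: 0.419
finger_force: 0.0
```

```bash
python3 - <<'E'
from h import *
go(2,-57,38)
f=bot.snapshot("side")["frame"][:,:,::-1]; cv2.imwrite("pics/side3.png",cv2.resize(f[200:360,220:390],None,fx=4,fy=3.7,interpolation=cv2.INTER_CUBIC))
E
```

```text
t 4.95 ee charger [  2.  -57.4  45.4] target [ 563.2 -109.2   38. ] shift cm [0.   0.04 0.74] turn deg [ 0.01  0.01 -0.07] grip 0.419 F [-0.3 -0.3 -0.4]
```

View pics/side3.png

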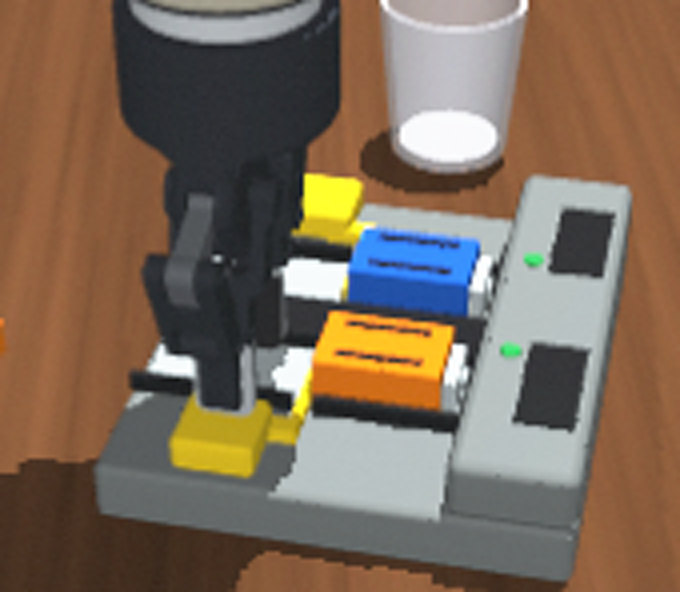

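The near finger is just above the pad, its tip at crop (225,410) over the inner half. The orange pack is still behind its gate. Now I'll press in small steps while watching the force.

Emit:
carry_out([
  {"x": 0,"y": 0,"z": 0.2,"ax": 0,"ay": 0,"az": 0,"jaw": -0.16},
  {"x": 0,"y": 0,"z": 0.2,"ax": 0,"ay": 0,"az": 0,"jaw": -0.16},
  {"x": 0,"y": 0,"z": 0.2,"ax": 0,"ay": 0,"az": 0,"jaw": -0.16},
  {"x": 0,"y": 0,"z": 0.2,"ax": 0,"ay": 0,"az": 0,"jaw": -0.16},
  {"x": 0,"y": 0,"z": 0,"ax": 0,"ay": 0,"az": 0,"jaw": -0.16},
])

```text
t: 5.62
ee_pos: [563.3, -109.6, 37.3]
ee_rot: [0.401, 3.115, 0.0]
ft_force: [0.6, -0.4, 3.4]
grip_width: 0.42
finger_force: 1.6
```

Emit:
carry_out([
  {"x": 0,"y": 0,"z": 0.2,"ax": 0,"ay": 0,"az": 0,"jaw": -0.16},
  {"x": 0,"y": 0,"z": 0.2,"ax": 0,"ay": 0,"az": 0,"jaw": -0.16},
  {"x": 0,"y": 0,"z": 0.2,"ax": 0,"ay": 0,"az": 0,"jaw": -0.16},
  {"x": 0,"y": 0,"z": 0.1,"ax": 0,"ay": 0,"az": 0,"jaw": -0.16},
  {"x": 0,"y": 0,"z": 0,"ax": 0,"ay": 0,"az": 0,"jaw": -0.16},
  {"x": 0,"y": 0,"z": 0,"ax": 0,"ay": 0,"az": 0,"jaw": -0.16},
])

```text
t: 6.38
ee_pos: [563.2, -109.6, 32.7]
ee_rot: [0.401, 3.116, 0.002]
ft_force: [-6.0, 1.5, 23.6]
grip_width: 0.422
finger_force: 12.7
```

The force rose to 23.6 N, so before going further I'll look at whether that's the paddle bottoming out or a finger on a rail.

```bash
python3 - <<'E'
from h import *
go(2,-57,38)
s={n:bot.snapshot(n) for n in("side","top")}
for b in blobs(s["top"],(8,120,120),(20,255,255),open_=3):
    if b[0]>200 and 300<b[1][0]<430 and b[1][1]<300: print("orange",b[0],b[1],b[2],(C.T@(onplane(s["top"],[b[2][0]],52)[0]-ORG)).round(1))
for b in blobs(s["side"],*O,open_=3): print("side orange",b[0],b[1])
f=s["side"]["frame"][:,:,::-1]; cv2.imwrite("pics/side4.png",cv2.resize(f[220:350,230:390],None,fx=5,fy=4.6,interpolation=cv2.INTER_CUBIC))
E
```

```text
t 6.375 ee charger [  2.2 -57.4  32.7] target [ 563.2 -109.2   38. ] shift cm [ 0.02  0.04 -0.53] turn deg [ 0.07  0.01 -0.06] grip 0.422 F [-6.   1.5 23.6]
orange 173890 [324.  294.9] ((319.5, 279.5), (399.0, 639.0), 90.0) [-62.1  75.4  52. ]
side orange 230 [208.  298.1]
side orange 300 [304.6 302.4]
```

View pics/side4.png

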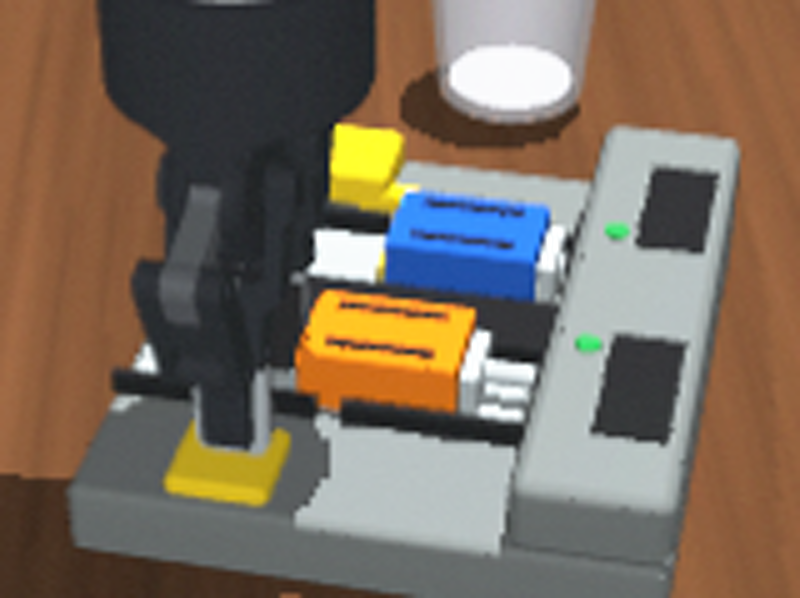

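The pack has popped out about 15 mm and lies flat against the lane finger. Its spring fingers are extended, the gate has sunk and the paddle is down. The blue pack hasn't moved. I'll hold briefly, check it's steady, then hand in.

Emit:
carry_out([
  {"x": 0,"y": 0,"z": 0,"ax": 0,"ay": 0,"az": 0,"jaw": -0.16},
  {"x": 0,"y": 0,"z": 0,"ax": 0,"ay": 0,"az": 0,"jaw": -0.16},
  {"x": 0,"y": 0,"z": 0,"ax": 0,"ay": 0,"az": 0,"jaw": -0.16},
  {"x": 0,"y": 0,"z": 0,"ax": 0,"ay": 0,"az": 0,"jaw": -0.16},
])

```text
t: 6.98
ee_pos: [563.2, -109.6, 32.7]
ee_rot: [0.401, 3.116, 0.002]
ft_force: [-6.1, 3.2, 23.8]
grip_width: 0.418
finger_force: 12.7
```

```bash
python3 - <<'E'
from h import *
go(2,-57,38)
s=bot.snapshot("side")
for b in blobs(s,*O,open_=3): print("side orange",b[0],b[1])
for b in blobs(s,*B,open_=3): print("side blue",b[0],b[1])
# front top corner of pack (crop 300,355 / 322,292), rear top edge (472,300)
u=(np.float64([(322,292),(475,303),(300,358),(465,370)])+.5)/[5,4.6]-.5+[230,220]
print((( onplane(s,u,52)-ORG)@C).round(1))
# pad top centre on z=34
u=(np.float64([(290,432),(168,483),(270,492)])+.5)/[5,4.6]-.5+[230,220]
for z in(34,38): print(z,((onplane(s,u,z)-ORG)@C).round(1).tolist())
E
```

```text
t 6.975 ee charger [  2.2 -57.4  32.7] target [ 563.2 -109.2   38. ] shift cm [ 0.02  0.04 -0.53] turn deg [ 0.06  0.01 -0.06] grip 0.418 F [-6.1  3.2 23.8]
side orange 229 [208.  298.1]
side orange 300 [304.6 302.4]
side blue 558 [322.8 273.6]
[[ 13.6 -17.9  52. ]
 [ 61.8 -13.4  52. ]
 [ 15.5 -53.5  52. ]
 [ 65.5 -48.6  52. ]]
34 [[16.2, -69.8, 34.0], [-12.6, -101.0, 34.0], [17.6, -98.5, 34.0]]
38 [[17.4, -74.1, 38.0], [-11.1, -105.1, 38.0], [18.8, -102.5, 38.0]]
```

The pack centre is at about x=38 mm and still. The pad's outline fits its size at z≈34, which is fully down.

```bash
python3 -c "
from station import bot
print(bot.job_done())"
```

```text
the job is handed in; nothing more can be done
None
```

I handed the job in with the right paddle held fully down and the orange pack popped out about 13 mm, flat and still against the finger in its lane; the blue pack did not move, and the hand-in returned no verdict.

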